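Let a carton down the roller lane past the scanner to the end stop

ROBOT

A 7-joint arm with a two-finger parallel gripper is mounted at the origin on the work surface. World frame = base frame: x ahead of the robot, y to its left, z up, the work surface at z = 0. Lengths are in m, angles in rad, forces in N, time in s.
With the tool pointing down it reaches from about 0.4 to 0.85 m from the base axis. Payload 10.4 kg.
Tool frame: the origin (TCP) lies at the very end of the fingers, on their centre line; the grasp point (between the pads) lies 19 mm behind it; z points along the fingers, y is the line along which they close (so a half turn about z gives the same grasp; the last joint's range is limited). The gripper opens to 85 mm and grips with 20 to 120 N. Pads are 22 mm wide; open, the fingers measure 114 mm over their backs; the gripper's body (76 mm by 85 mm) begins 54 mm behind the grasp point. The pads swing forward as they close: fully open they stand 13 mm farther back than shut.
Start: joints at [-1.311, 0.332, -0.065, 1.46, 0.022, 1.35, -0.088], TCP at [0.174, 0.6, 0.231] pointing down, gripper open.
Joint ranges: [-2.6, 2.6], [-0.5, 2.12], [-1.47, 1.34], [0.16, 2.42], [-1.27, 4.41], [0.06, 2.06], [-2.6, 2.6]. Speed limits (rad/s): [2.22, 2.22, 2.79, 2.79, 3.14, 3.14, 3.14].

INTERFACE

Orientations are given as [roll, pitch, yaw] about the fixed x, y, z axes, in that order (R = Rz(yaw) Ry(pitch) Rx(roll)).
In Python, from workcell import env, cams gives the robot as it stands.
- The arm moves only by the shell command python3 -m creep 'ROWS' [FORCE]. ROWS is JSON, a list that holds one entry, the list of rows, each a list of 7 numbers: the turn, a rotation vector about the tool's x, y, z in rad, then the shift along the tool's x, y, z in cm, then the finger opening in cm, from 0 to 8.54. A call has 1 to 5 rows; each row shifts and turns the commanded pose from where the row before left it, along the tool's axes as they then stand; what a row does not reach is not made up. A row lasts 1/8 s, in which the tool goes at most 62.5 mm and 10.7 degrees, less where a joint would pass 70% of its speed; a pose out of reach is approached as far as the arm can. A call with a gripper value outside its range is refused whole. The fingers move at their own pace and stop on an object; FORCE is the grip in N (left out, the last holds). Time passes only in rows, so rows that do not move let the fingers close. It gives the time, the measured TCP pose, the force, the opening and the grip force at its end, in the units of the state.
- env.get_obs(): the state, without advancing time (a new reading comes with each control period).
- cams.camera(name): name is "side" or "top" or "wrist"; returns a dict with "frame" (420x560x3 uint8, red, green, blue), "mtx" (3x3 intrinsics, pixels), "extrinsics" (4x4, takes a point from world to camera coordinates). Camera axes: x right, y up, looking along -z (the intrinsics and any distortion apply to the point x, -y, -z); pixel columns grow to the right and rows downward; lengths in m; the calibration is good to about 2 mm. A picture is of the moment at which its call begins. There is no depth.
- env.finish_job(): hands the job in; it is judged then, once.
The state is a dict: "time_s": time; "joint_pos": joint angles; "qd": joint speeds; "joint_torque": joint torques, N m; "tcp_pos": TCP position; "orientation": TCP orientation; "force": force on the tool from outside, world axes, zero at the start; "wrist_torque": the same for the moment, N m; "opening": finger opening in m; "finger_force": force on a finger pad.
Only numpy, scipy, OpenCV 4.12 (cv2) and the standard library are available. Lean on these libraries where they do the work, as an engineer would, in place of code of your own. Each camera call takes 0.05 s, during which the arm holds its last target. There are 200 camera calls.

TASK

Press the gate's side pad all the way down so that the waiting carton rolls off down the roller lane, catch it softly with the hand on the way and hold it still with its middle in line with the label scanner for two seconds. Then let it on down under control until it rests against the end stop, and leave it there with the hand clear. The two slim bottles standing in the carton must not fall over, and the tape roll and the box cutter beside the lane stay where they are.

Things in the scene. Friction and masses are not known exactly. Their poses are not given: they have to be found in the camera images.
- deck: Gravity roller lane across the robot's front, fixed, from x = -540 to +370 mm. Origin: mid-line of the roller plane (tops of the rollers, where the carton runs), 125 mm above the bench. x: along the lane downhill (to the robot's right), 0.085 rad below level; y: across, level, away from the robot; z: square to the roller plane. Side guides at |y| = 73 to 89 mm, tops 18 mm above the roller plane.
- carton: Open white carton, 190 long (x) x 130 wide (y) x 70 mm tall (z), walls 4 mm; with its contents about 0.75 kg (0.6 to 0.95). Origin: centre of its underside; x downhill, front face at +95 mm. Starts at rest against the gate; stop and hold it with the fingers at its front wall. On its own it speeds up (time constant about 0.7 s, spinning up the rollers) to 0.22 to 0.33 m/s.
- bottle_near: Slim aluminium bottle, 30 mm across (foot 26 mm), 145 mm tall, 0.12 kg, standing loose on the carton's floor 20 mm uphill of its middle, on the robot's side. Origin: centre of its underside, z along the bottle. It falls over if the carton's speed jumps by more than about 0.1 m/s or it is braked at over 0.7 m/s2.
- bottle_far: Second bottle like bottle_near, standing beside it (60 mm apart) on the far side in the same carton; it falls over as easily.
- gate (a joint): Drop gate, how far it is pressed down, m: 0 = up (its plate stands 28 mm above the rollers and blocks the carton), 0.035 = fully down, plate below the rollers; the carton is let go at about 0.028. Slides square to the roller plane, takes 5 to 8 N, stays where it is left. The plate crosses the lane at deck x = -300 mm.
- gate_pad (a point): Centre of the top face of the gate's press pad: a black disc 44 mm across on an upright rod beside the lane, on the robot's side (deck x = -300, y = -150 mm). Level with the roller plane when the gate is up; it goes down with the gate, 35 mm.
- scanner: Black label scanner on a post, fixed, beyond the lane, 165 mm from the lane's mid-line: box 85 x 60 x 60 mm, top 195 mm above the bench. Origin: under the centre of its foot, on the bench; x along the lane downhill (level), y away from the robot. It looks across the lane and is in line with the carton when the carton's origin is at x = 0 in the scanner's frame.
- end_stop: Clamp-on end stop: a rubber-faced plate across the lane, 8 mm thick, from 2 to 22 mm above the roller plane. Origin: on the lane's mid-line in the roller plane, at the plate's uphill face, where the carton's front comes to rest (carton origin 95 mm uphill of it). Axes as the deck's. Fingertips 25 mm or more above the rollers pass over it.
- tape_roll: Bystander: brown roll of tape lying flat on the bench by the lane, 80 mm across, 25 mm high; origin at the centre of its underside. Leave alone.
- cutter: Bystander: red box cutter lying flat on the bench by the lane, about 155 mm long (along its x), 20 mm wide, 18 mm high; origin near its middle, underside. Leave alone.
Things that resemble listed ones, but are neither listed nor needed, are in the scene too. Leave any green look-alike of the carton alone.

How it is judged:
By the outcome, as a careful person would: the job done as asked, in the order asked, and still so for the second after the job is handed in, with the robot touching nothing.
It also fails if it takes over 48 s, if anything falls off the work surface, if the arm or the gripper's body presses on something with over 40 N, if the wrist force passes 120 N, or if a joint passes its speed limit or range.

## Working session

There is one attempt and no reset: what is moved stays moved. The work goes in short steps, Python scripts to look and compute and a shell command to move; the robot and the scene stay as the last step left them, time stands still between calls to the robot, and variables do not carry over. Pictures are saved under pics/ and viewed, at most 10 in all, crops included, and the job is handed in when it is done.

```bash
ls; mkdir -p pics; python3 - <<'E'
from workcell import env,cams
import cv2,numpy as np
o=env.get_obs(); print({k:np.round(v,3).tolist() for k,v in o.items()})
for n in("side","top"):
    c=cams.camera(n); cv2.imwrite(f"pics/{n}0.png",c["frame"][:,:,::-1]); print(n,np.round(c["mtx"],1).tolist(),np.round(c["extrinsics"],4).tolist(),[k for k in c])
E
```

```text
pics
{'time_s': 0.0, 'joint_pos': [-1.311, 0.333, -0.065, 1.461, 0.022, 1.35, -0.088], 'qd': [-0.0, -0.001, 0.001, 0.0, 0.0, 0.0, 0.002], 'joint_torque': [0.0, -62.544, 0.05, -39.162, 0.016, 0.01, 0.0], 'tcp_pos': [0.174, 0.6, 0.231], 'orientation': [-3.14, 0.0, 2.859], 'force': [-0.551, 0.147, -0.238], 'wrist_torque': [-0.018, -0.035, -0.015], 'finger_force': 0.0, 'opening': 0.085}
side [[403.7, 0.0, 278.3], [0.0, 403.7, 207.3], [0.0, 0.0, 1.0]] [[0.9666, -0.2563, 0.0039, -0.454], [0.1178, 0.4578, 0.8812, -0.2104], [-0.2277, -0.8513, 0.4727, -0.9568], [0.0, 0.0, 0.0, 1.0]] ['frame', 'mtx', 'extrinsics']
top [[392.1, 0.0, 277.1], [0.0, 392.1, 207.2], [0.0, 0.0, 1.0]] [[-0.0055, -1.0, -0.0032, 0.0787], [0.9932, -0.0059, 0.1164, -0.5307], [-0.1164, -0.0025, 0.9932, -1.3126], [0.0, 0.0, 0.0, 1.0]] ['frame', 'mtx', 'extrinsics']
```

View pics/side0.png

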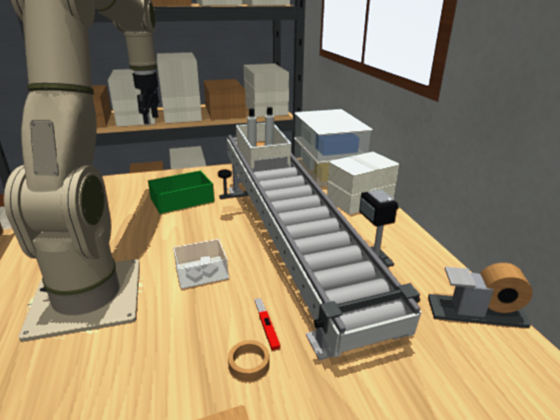

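View pics/top0.png

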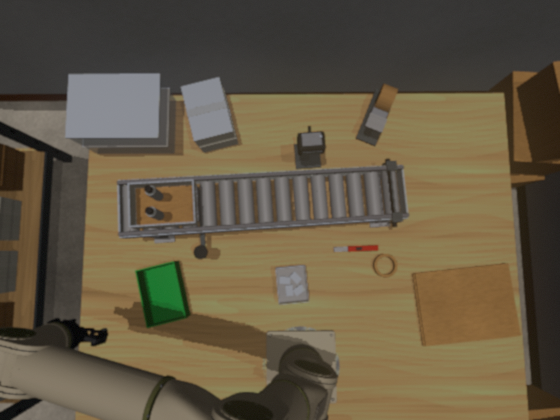

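The side view shows the lane, with the carton against the gate and the pad near (225,175). In the top view the pad is at (201,252), the scanner at (311,143), the end stop near column 393, and the lane spans columns 118–407. I'll zoom in to get the edges.

```bash
python3 - <<'E'
import cv2
im=cv2.imread("pics/top0.png")[120:290,105:420]
cv2.imwrite("pics/topz.png",cv2.resize(im,None,fx=2.5,fy=2.5,interpolation=cv2.INTER_CUBIC))
im=cv2.imread("pics/side0.png")[90:370,210:450]
cv2.imwrite("pics/sidez.png",cv2.resize(im,None,fx=2.1,fy=2.1,interpolation=cv2.INTER_CUBIC))
E
```

```text
(no output)
```

View pics/topz.png

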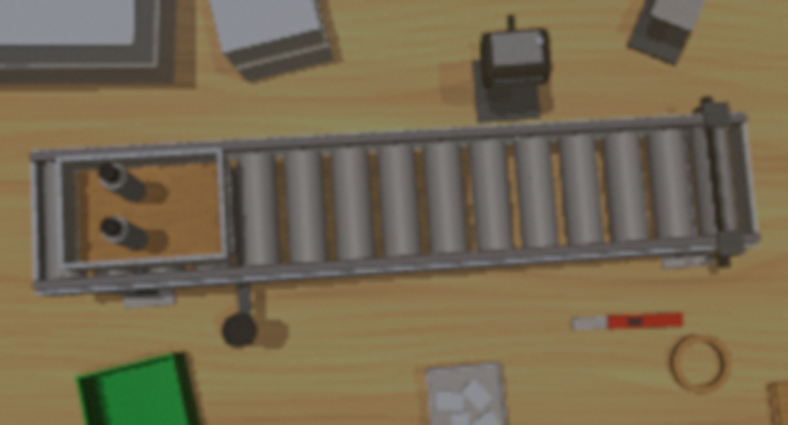

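View pics/sidez.png

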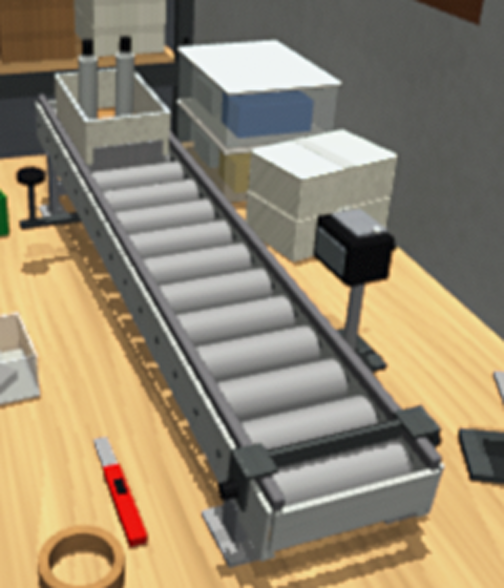

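Both zooms are clear. In topz the lane's outer corners are (32,153), (36,293), (745,116) and (758,240). The pad is centred at (240,329), the scanner box spans columns 482–549, and the stop bar is near columns 705–722. In sidez the scanner's foot is near (370,357).

```bash
cat > h.py <<'E'
from workcell import env,cams
import cv2,numpy as np
from scipy.spatial.transform import Rotation as Ro
P=.085
def ray(c,u,v):
    E=c["extrinsics"];R=E[:3,:3];o=-R.T@E[:3,3]
    K=c["mtx"];d=R.T@np.array([(u-K[0,2])/K[0,0],-(v-K[1,2])/K[1,1],-1]);return o,d
def onz(c,u,v,z):
    o,d=ray(c,u,v);return o+d*(z-o[2])/d[2]
def proj(c,p):
    E=c["extrinsics"];q=E[:3,:3]@p+E[:3,3];q=np.array([q[0],-q[1],-q[2]]);q=c["mtx"]@q;return q[:2]/q[2]
E
python3 - <<'E'
from h import *
t=cams.camera("top");s=cams.camera("side")
Z=lambda u,v:(u/2.5+105,v/2.5+120)
S=lambda u,v:(u/2.1+210,v/2.1+90)
zl=.125+.54*np.sin(P)+.018;zr=.125-.37*np.sin(P)+.018
A=[onz(t,*Z(32,153),zl),onz(t,*Z(36,293),zl),onz(t,*Z(745,116),zr),onz(t,*Z(758,240),zr)]
for a in A:print(np.round(a,4))
l=(A[0]+A[1])/2;r=(A[2]+A[3])/2
print("len",np.linalg.norm(r-l),"w",np.linalg.norm(A[0]-A[1]),np.linalg.norm(A[2]-A[3]))
ex=(r-l);ex[2]=0;ex/=np.linalg.norm(ex);yaw=np.arctan2(ex[1],ex[0])
X=np.array([*(ex[:2]*np.cos(P)),-np.sin(P)]);Zd=np.array([*(ex[:2]*np.sin(P)),np.cos(P)]);Y=np.cross(Zd,X)
mid=(l+r)/2; O=mid-X*(-.085)-Zd*.018; print("O",O,"yaw",yaw); O[2]=.125
R=np.c_[X,Y,Zd];np.savez("deck.npz",O=O,R=R)
dk=lambda p:np.round(R.T@(p-O)*1000,1)
pw=O+R@[-.3,-.15,0];print("pad pred",pw,"px zoom pred",(proj(t,pw)-[105,120])*2.5,"side",(proj(s,pw)-[210,90])*2.1, "meas top",onz(t,*Z(240,329),pw[2]))
# scanner
for uv in((482,60),(549,60),(515,56),(519,50)):print("scan",uv,dk(onz(t,*Z(*uv),.195)))
print("foot side",dk(onz(s,*S(370,357),0.005)))
# end stop, black bar profile
for v in(150,180,210):
    print([int(x) for x in cv2.cvtColor(t["frame"],cv2.COLOR_RGB2GRAY)[round(v/2.5+120),380:400]])
for u in(700,705,708,722):print("stop",u,dk(onz(t,*Z(u,180),.125-.33*np.sin(P)+.002)))
for x in(.29,.3,.31,.32,.33):print(x,(proj(t,O+R@[x,0,.002])-[105,120])*2.5,(proj(s,O+R@[x,0,.022])-[210,90])*2.1)
# carton front top edge
pf=O+R@[-.305,0,.07];print("carton front zoom",(proj(t,pf)-[105,120])*2.5)
E
```

```text
[0.5953 0.5605 0.1888]
[0.4248 0.5486 0.1888]
[ 0.653  -0.3355  0.1116]
[ 0.4907 -0.3452  0.1116]
len 0.9003175389725089 w 0.17091242785794075 0.16257020243731002
O [0.54669807 0.0241377  0.12506499] yaw -1.5018186182965894
pad pred [0.37645252 0.31200532 0.1504693 ] px zoom pred [238.71491014 332.49224527] side [ 27.26375549 171.27036455] meas top [0.38071993 0.31049386 0.1504693 ]
scan (482, 60) [ 18.5 158.4  71.8]
scan (549, 60) [100.  152.3  78.8]
scan (515, 56) [ 59.1 160.4  75.3]
scan (519, 50) [ 64.6 167.6  75.8]
foot side [ 101.   202.1 -111.8]
[67, 65, 70, 79, 87, 91, 93, 80, 54, 41, 51, 66, 90, 105, 105, 95, 82, 72, 66, 64]
[78, 70, 66, 67, 76, 85, 90, 93, 87, 68, 45, 44, 60, 81, 97, 105, 98, 84, 70, 64]
[95, 90, 85, 71, 64, 73, 83, 88, 93, 94, 81, 50, 43, 61, 79, 97, 106, 102, 91, 78]
stop 700 [ 3.034e+02  3.500e+00 -3.000e-01]
stop 705 [3.099e+02 3.000e+00 3.000e-01]
stop 708 [313.8   2.7   0.6]
stop 722 [331.9   1.3   2.2]
0.29 [690.90622154 182.98673472] [315.23958827 412.90493535]
0.3 [698.35082586 182.51895457] [320.37763334 420.13786173]
0.31 [705.78496325 182.0518321 ] [325.61905981 427.51632013]
0.32 [713.20865575 181.58536594] [330.96701955 435.04474751]
0.33 [720.62192537 181.11955469] [336.4247939  442.72776304]
carton front zoom [221.2111167  204.66119937]
```

```bash
cat >> h.py <<'E'
try:
    D=np.load("deck.npz");O=D["O"];R=D["R"]
except Exception: pass
dk=lambda p:R.T@(np.asarray(p)-O)*1000
T=np.c_[-R[:,0],R[:,1],-R[:,2]]   # goal tool axes
def st(goal=None):
    o=env.get_obs();Rt=Ro.from_euler("xyz",o["orientation"]).as_matrix()
    print("t",round(float(o["time_s"]),2),"deck mm",dk(o["tcp_pos"]).round(1),"F deck",(R.T@o["force"]).round(1),"open",round(float(o["opening"])*100,2),"q",np.round(o["joint_pos"],2))
    print("rotvec to goal (tool)",Ro.from_matrix(Rt.T@T).as_rotvec().round(4))
E
python3 - <<'E'
from h import *
st()
t=cams.camera("top");s=cams.camera("side")
g=cv2.cvtColor(t["frame"],cv2.COLOR_RGB2GRAY)
for r in(138,142,146,150):print(r,g[r,292:330].tolist())
ex=np.array([R[0,0],R[1,0],0]);ex/=np.linalg.norm(ex);ey=np.array([-ex[1],ex[0],0]);o=O*[1,1,0]
for x in(25.5,110.5):
  for y in(135,195):
    for z in(.195,.135):
      p=o+ex*x/1e3+ey*y/1e3+[0,0,z];print(x,y,z,"top",proj(t,p).round(1),"sidez",((proj(s,p)-[210,90])*2.1).round(0))
p=o+ex*.068+ey*.165;print("foot sidez",((proj(s,p)-[210,90])*2.1).round(0))
E
```

```text
t 0.2 deck mm [-607.  -331.8   54.5] F deck [ 0.   0.7 -0.4] open 8.54 q [-1.31  0.33 -0.06  1.46  0.02  1.35 -0.09]
rotvec to goal (tool) [-0.0525  0.0747  1.2182]
138 [121, 117, 118, 118, 101, 63, 45, 46, 51, 67, 92, 107, 110, 109, 109, 110, 109, 108, 109, 108, 108, 108, 109, 109, 110, 109, 108, 107, 103, 84, 56, 47, 70, 104, 125, 127, 127, 127]
142 [126, 123, 119, 119, 104, 67, 46, 45, 47, 62, 88, 106, 109, 108, 108, 109, 108, 107, 108, 108, 108, 108, 109, 109, 109, 110, 109, 110, 107, 92, 66, 48, 58, 95, 121, 126, 124, 125]
146 [112, 99, 76, 66, 60, 49, 44, 44, 48, 52, 61, 71, 70, 67, 66, 64, 63, 62, 61, 59, 57, 55, 55, 54, 53, 52, 50, 49, 50, 48, 48, 48, 50, 74, 103, 117, 121, 119]
150 [115, 106, 86, 69, 64, 57, 44, 41, 43, 44, 44, 44, 45, 43, 45, 43, 43, 44, 46, 46, 46, 47, 48, 49, 50, 50, 54, 52, 53, 54, 46, 43, 62, 96, 119, 122, 121, 121]
25.5 135 0.195 top [298.7 151.4] sidez [313. 209.]
25.5 135 0.135 top [297.8 156.2] sidez [308. 252.]
25.5 195 0.195 top [297.2 132.4] sidez [356. 202.]
25.5 195 0.135 top [296.3 138.1] sidez [350. 245.]
110.5 135 0.195 top [326.5 149.4] sidez [349. 240.]
110.5 135 0.135 top [324.2 154.3] sidez [343. 285.]
110.5 195 0.195 top [324.7 130.4] sidez [395. 232.]
110.5 195 0.135 top [322.5 136.2] sidez [388. 277.]
foot sidez [335. 356.]
```

```bash
python3 -m creep '[[[-0.0075,0.0107,0.174,0,0,0,0],[-0.0075,0.0107,0.174,0,0,0,0],[-0.0075,0.0107,0.174,0,0,0,0],[-0.0075,0.0107,0.174,0,0,0,0],[-0.0075,0.0107,0.174,0,0,0,0]]]' 40
python3 -m creep '[[[-0.0075,0.0107,0.174,0,0,0,0],[-0.0075,0.0107,0.174,0,0,0,0],[0,0,0,0,0,0,0]]]'
python3 -c "from h import *;st()"
```

```text
time_s: 0.92
tcp_pos: [0.1744, 0.6001, 0.2313]
orientation: [3.131, -0.063, 1.983]
force: [0.0, -0.1, 0.3]
opening: -0.0002
finger_force: 0.0
time_s: 1.3
tcp_pos: [0.1742, 0.6001, 0.2314]
orientation: [3.141, -0.086, 1.641]
force: [-0.1, 0.0, 0.2]
opening: 0.0005
finger_force: 0.0
t 1.3 deck mm [-607.1 -331.9   55.1] F deck [-0.1 -0.1  0.2] open 0.05 q [-1.42  0.27  0.09  1.55 -0.05  1.25 -1.25]
rotvec to goal (tool) [ 0.0002 -0.001   0.0015]
```

```bash
python3 -m creep '[[[0,0,0,-3.1,1.8,0,0],[0,0,0,-5.1,3.1,0.5,0],[0,0,0,-5.1,3.1,0.5,0],[0,0,0,-5.1,3.1,0.5,0],[0,0,0,-5.1,3.1,0.5,0]]]' >/dev/null
python3 -m creep '[[[0,0,0,-5.1,3.0,0.5,0],[0,0,0,-2.1,1.2,0.5,0],[0,0,0,0,0,0,0]]]' 
python3 - <<'E'
from h import *
st()
c=cams.camera("wrist");cv2.imwrite("pics/w1.png",c["frame"][:,:,::-1])
p=proj(c,O+R@[-.3,-.15,0]);print(p)
E
```

```text
time_s: 2.3
tcp_pos: [0.3799, 0.3087, 0.1749]
orientation: [3.142, -0.085, 1.64]
force: [0.4, -0.1, 0.2]
opening: -0.0
finger_force: 0.0
t 2.3 deck mm [-298.5 -146.8   24.6] F deck [0.1 0.4 0.2] open -0.0 q [-1.05  0.03  0.33  1.94 -0.09  1.12 -0.62]
rotvec to goal (tool) [-0.     -0.0003  0.0005]
[271.7896111  252.57431609]
```

View pics/w1.png

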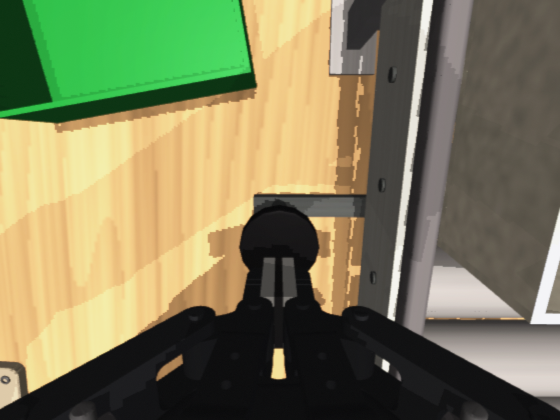

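The wrist view shows the pad disc centred near (279,243), with the closed fingertips over it at about (278,262). That's good enough to press. I'll pre-press to just short of the release point and test the carton detector.

```bash
python3 -m creep '[[[0,0,0,0,0,1.5,0],[0,0,0,0,0,1.0,0],[0,0,0,0,0,0.6,0],[0,0,0,0,0,0.6,0],[0,0,0,0,0,0,0]]]'
python3 -c "from h import *;st()"
cat >> h.py <<'E'
def carton():
    """rear floor edge (orange) in top view -> carton origin deck x (mm)"""
    o=env.get_obs();c=cams.camera("top");f=c["frame"].astype(int);m=(f[...,0]-f[...,2])
    xs=np.arange(-500,250,1.);out=[]
    for y in(-8,0,8):
        uv=np.array([proj(c,O+R@(np.array([x,y,4])/1e3)) for x in xs]).astype(np.float32)
        v=cv2.remap(m.astype(np.float32),uv[:,0].reshape(1,-1),uv[:,1].reshape(1,-1),cv2.INTER_LINEAR)[0]
        b=(v>35).astype(np.uint8);b=cv2.morphologyEx(b.reshape(1,-1),cv2.MORPH_OPEN,np.ones((1,60)))[0]
        i=np.flatnonzero(b);out.append((xs[i[0]]+91,xs[i[-1]]) if len(i) else None)
    print("carton t",round(float(o["time_s"]),3),out);return c
E
python3 -c "
from h import *
carton()"
```

```text
time_s: 2.98
tcp_pos: [0.3786, 0.3133, 0.1377]
orientation: [3.142, -0.085, 1.64]
force: [-0.1, -0.6, 0.8]
opening: 0.0001
finger_force: 0.0
t 2.98 deck mm [-300.1 -147.7  -12.8] F deck [ 0.5 -0.1  0.8] open 0.01 q [-1.05  0.08  0.33  1.98 -0.11  1.04 -0.6 ]
rotvec to goal (tool) [-0.     -0.0002  0.0005]
carton t 2.975 [(np.float64(-329.0), np.float64(-317.0)), (np.float64(-339.0), np.float64(-317.0)), (np.float64(-395.0), np.float64(-317.0))]
```

```bash
sed -i 's/for y in(-8,0,8)/for y in(6,9,12,15,52)/' h.py; python3 -m creep '[[[0,0,0,0,0,0.6,0]]]'; python3 - <<'E'
from h import *
carton()
c=cams.camera("side");cv2.imwrite("pics/s2.png",cv2.resize(c["frame"][90:290,150:390,::-1],None,fx=3,fy=3,interpolation=cv2.INTER_CUBIC))
E
```

```text
time_s: 3.15
tcp_pos: [0.3792, 0.3139, 0.1326]
orientation: [3.141, -0.086, 1.64]
force: [-1.0, -1.5, 4.2]
opening: -0.0002
finger_force: 2.3
carton t 3.15 [(np.float64(-395.0), np.float64(-317.0)), (np.float64(-395.0), np.float64(-317.0)), (np.float64(-395.0), np.float64(-317.0)), (np.float64(-395.0), np.float64(-316.0)), (np.float64(-326.0), np.float64(-317.0))]
```

View pics/s2.png

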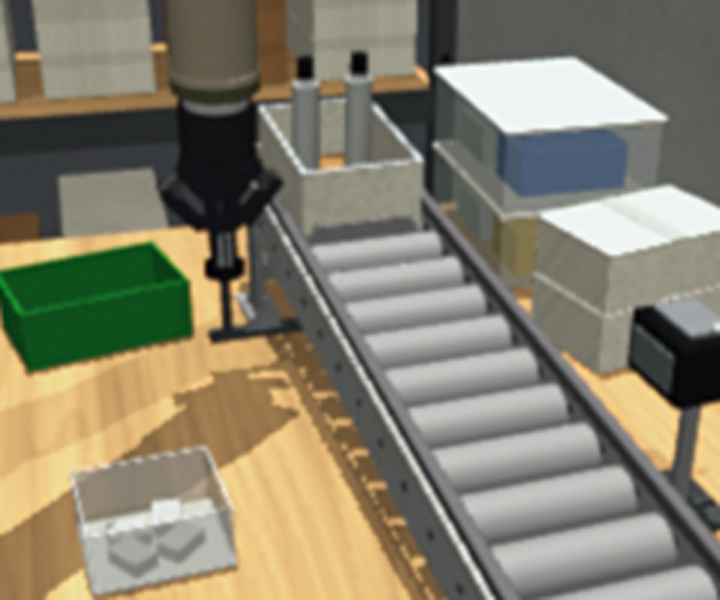

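```bash
python3 -m creep '[[[0,0,0,0,0,0.6,0],[0,0,0,0,0,0,0]]]'; python3 -c "
from h import *
st();carton()"
```

```text
time_s: 3.5
tcp_pos: [0.3785, 0.3144, 0.1258]
orientation: [-3.141, -0.086, 1.64]
force: [-0.9, -0.2, -0.7]
opening: -0.0001
finger_force: 0.0
t 3.5 deck mm [-300.2 -147.7  -24.8] F deck [ 0.2 -0.9 -0.7] open -0.01 q [-1.05  0.09  0.33  1.99 -0.11  1.01 -0.6 ]
rotvec to goal (tool) [-0.0002 -0.0006  0.0001]
carton t 3.5 [(np.float64(-396.0), np.float64(-317.0)), (np.float64(-395.0), np.float64(-317.0)), (np.float64(-395.0), np.float64(-317.0)), (np.float64(-395.0), np.float64(-316.0)), (np.float64(-326.0), np.float64(-317.0))]
```

```bash
python3 -m creep '[[[0,0,0,0,0,1.5,0],[0,0,0,0,0,0,0]]]'
python3 -m creep '[[[0,0,0,0,0,-6.2,0],[0,0,0,-4.4,4.2,-0.4,0],[0,0,0,-4.4,4.2,-0.2,0],[0,0,0,-3.7,4.2,0,0],[0,0,0,-1.9,2.1,0,0]]]'
python3 -c "
from h import *
st();carton()"
```

```text
time_s: 3.8
tcp_pos: [0.3793, 0.3162, 0.1151]
orientation: [3.141, -0.088, 1.639]
force: [-15.2, -16.8, 49.6]
opening: 0.0001
finger_force: 25.4
time_s: 4.42
tcp_pos: [0.5374, 0.1745, 0.1663]
orientation: [3.141, -0.085, 1.637]
force: [-0.8, -0.1, -0.2]
opening: 0.0001
finger_force: 0.0
t 4.42 deck mm [-153.6    1.    28.4] F deck [ 0.1 -0.8 -0.2] open 0.01 q [-0.79  0.25  0.52  1.75 -0.22  1.16 -0.13]
rotvec to goal (tool) [ 0.0008 -0.     -0.0027]
carton t 4.425 [(np.float64(-310.0), np.float64(-227.0)), (np.float64(-310.0), np.float64(-227.0)), (np.float64(-311.0), np.float64(-227.0)), (np.float64(-311.0), np.float64(-227.0)), (np.float64(-238.0), np.float64(-227.0))]
```

```bash
python3 -m creep '[[[0,0,0,-1.9,0,0,0],[0,0,0,-2.0,0,0,0],[0,0,0,-2.1,0,0,0],[0,0,0,-2.2,0,0,0],[0,0,0,-2.3,0,0,0]]]'
python3 -c "
from h import *
st()"
```

```text
time_s: 5.1
tcp_pos: [0.5421, 0.0716, 0.1578]
orientation: [3.141, -0.087, 1.641]
force: [-0.1, -0.1, -0.3]
opening: 0.0002
finger_force: 0.0
t 5.1 deck mm [-50.3  -1.3  28.6] F deck [ 0.1 -0.1 -0.3] open 0.02 q [-0.66  0.23  0.58  1.8  -0.23  1.16  0.06]
rotvec to goal (tool) [ 0.0002 -0.0017  0.0007]
```

```bash
python3 -m creep '[[[0,0,0,-2.2,0,0,0],[0,0,0,-2.2,0,0,0]]]'
python3 -c "
from h import *
st()"
```

```text
time_s: 5.35
tcp_pos: [0.5452, 0.0275, 0.154]
orientation: [3.141, -0.086, 1.64]
force: [0.5, -0.7, -0.8]
opening: -0.0
finger_force: 0.0
t 5.35 deck mm [-5.9 -1.3 28.6] F deck [ 0.8  0.4 -0.7] open -0.0 q [-0.6   0.24  0.6   1.8  -0.24  1.16  0.15]
rotvec to goal (tool) [ 0.0004 -0.0013  0.0002]
```

```bash
python3 -m creep '[[[0,0,0,-2.2,0,0,0],[0,0,0,-2.2,0,0,0],[0,0,0,-2.1,0,0,0],[0,0,0,-1.9,0,0,0],[0,0,0,-1.6,0,0,0]]]'
python3 -c "
from h import *
st()"
python3 -m creep '[[[0,0,0,-1.3,0,0,0],[0,0,0,-1.0,0,0,0],[0,0,0,-0.7,0,0,0],[0,0,0,-0.4,0,0,0],[0,0,0,-0.2,0,0,0]]]'
python3 -c "
from h import *
st();c=carton();cv2.imwrite('pics/t3.png',cv2.resize(c['frame'][120:290,105:420,::-1],None,fx=2.5,fy=2.5,interpolation=cv2.INTER_CUBIC))"
```

```text
time_s: 5.98
tcp_pos: [0.5521, -0.0718, 0.1454]
orientation: [3.141, -0.086, 1.64]
force: [-1.0, -0.8, 0.8]
opening: -0.0002
finger_force: 0.0
t 5.97 deck mm [94.  -1.3 28.5] F deck [ 0.6 -1.   0.9] open -0.02 q [-0.45  0.3   0.65  1.77 -0.29  1.17  0.37]
rotvec to goal (tool) [ 0.0003 -0.0013 -0.0003]
time_s: 6.6
tcp_pos: [0.5552, -0.1061, 0.1423]
orientation: [3.141, -0.086, 1.64]
force: [-0.5, -0.4, 2.1]
opening: 0.0
finger_force: 0.0
t 6.6 deck mm [128.6  -0.5  28.3] F deck [ 0.2 -0.5  2.1] open 0.0 q [-0.39  0.33  0.66  1.74 -0.31  1.18  0.44]
rotvec to goal (tool) [ 0.0001 -0.0011  0.0006]
carton t 6.6 [(np.float64(33.0), np.float64(113.0)), (np.float64(33.0), np.float64(112.0)), (np.float64(32.0), np.float64(112.0)), (np.float64(32.0), np.float64(112.0)), (np.float64(127.0), np.float64(112.0))]
```

View pics/t3.png

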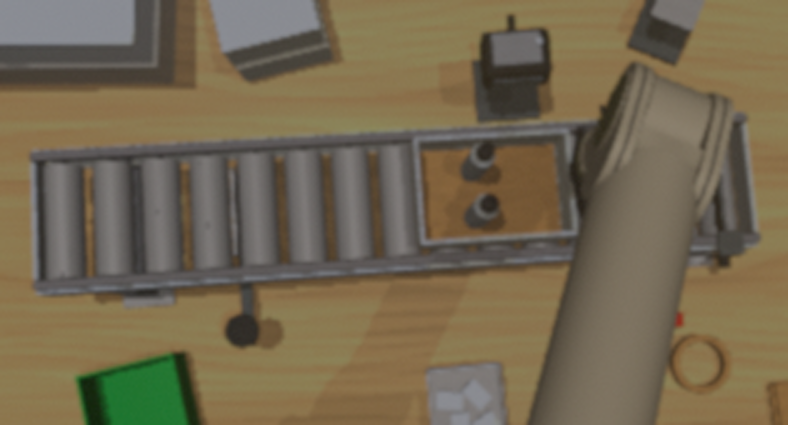

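The picture shows the carton caught, with both bottles upright (caps near (483,150) and (487,203)). Its rim spans columns 414–578 and the scanner is centred at column 516. I'll work out what distance is left.

```bash
python3 - <<'E'
from h import *
c=cams.camera("top");E=c["extrinsics"];o,_=ray(c,0,0);print("cam deck",dk(o))
def onp(u,v,z):
    o,d=ray(c,u,v);n=R[:,2];return dk(o+d*((n@O+z-n@o)/(n@d)))
g=c["frame"].astype(int).sum(2)//3
for y in(-50,50):
    u,v=proj(c,O+R@[.03,y/1e3,.07]);r=round(v);print(r,"rear",list(zip(range(266,280),g[r,266:280])),"front",list(zip(range(326,342),g[r,326:342])))
for u in(414,418,573,578):print(u,onp(u/2.5+105,190/2.5+120,.07).round(1))
st()
E
```

```text
cam deck [-164.9936355  -168.22241202 1231.09906365]
211 rear [(266, np.int64(118)), (267, np.int64(106)), (268, np.int64(96)), (269, np.int64(87)), (270, np.int64(81)), (271, np.int64(77)), (272, np.int64(93)), (273, np.int64(116)), (274, np.int64(113)), (275, np.int64(81)), (276, np.int64(68)), (277, np.int64(81)), (278, np.int64(93)), (279, np.int64(95))] front [(326, np.int64(86)), (327, np.int64(87)), (328, np.int64(88)), (329, np.int64(86)), (330, np.int64(80)), (331, np.int64(77)), (332, np.int64(76)), (333, np.int64(86)), (334, np.int64(105)), (335, np.int64(109)), (336, np.int64(83)), (337, np.int64(62)), (338, np.int64(62)), (339, np.int64(69)), (340, np.int64(73)), (341, np.int64(77))]
179 rear [(266, np.int64(93)), (267, np.int64(86)), (268, np.int64(81)), (269, np.int64(80)), (270, np.int64(97)), (271, np.int64(109)), (272, np.int64(97)), (273, np.int64(76)), (274, np.int64(70)), (275, np.int64(71)), (276, np.int64(69)), (277, np.int64(69)), (278, np.int64(69)), (279, np.int64(68))] front [(326, np.int64(89)), (327, np.int64(84)), (328, np.int64(74)), (329, np.int64(69)), (330, np.int64(79)), (331, np.int64(105)), (332, np.int64(121)), (333, np.int64(108)), (334, np.int64(77)), (335, np.int64(46)), (336, np.int64(48)), (337, np.int64(68)), (338, np.int64(71)), (339, np.int64(59)), (340, np.int64(55)), (341, np.int64(53))]
414 [-76.4   3.2  70. ]
418 [-71.6   2.9  70. ]
573 [117.   -8.8  70. ]
578 [123.2  -9.2  70. ]
t 6.7 deck mm [128.6  -0.4  28.3] F deck [ 0.6 -1.5  2.5] open 0.02 q [-0.39  0.33  0.66  1.74 -0.31  1.18  0.44]
rotvec to goal (tool) [ 0.0003 -0.001   0.0004]
```

```bash
python3 -m creep '[[[0,0,0,-0.3,0,0,0],[0,0,0,-0.5,0,0,0],[0,0,0,-0.7,0,0,0],[0,0,0,-0.8,0,0,0],[0,0,0,-0.7,0,0,0]]]' >/dev/null
python3 -m creep '[[[0,0,0,-0.6,0,0,0],[0,0,0,-0.4,0,0,0],[0,0,0,-0.3,0,0,0],[0,0,0,-0.1,0,0,0],[0,0,0,0,0,0,0]]]' >/dev/null
cat > rim.py <<'E'
from h import *
import sys
c=cams.camera("top")
def onp(u,v,z):
    o,d=ray(c,u,v);n=R[:,2];return dk(o+d*((n@O+z-n@o)/(n@d)))
g=c["frame"].astype(np.float32).sum(2)/3
x0=float(sys.argv[1])
for y in(-50,50):
    q=[]
    for s in(-93,93):
        xs=np.arange(x0+s-12,x0+s+12,.5)
        uv=np.array([proj(c,O+R@(np.array([x,y,70])/1e3)) for x in xs],np.float32)
        v=cv2.remap(g,uv[:,:1].T.copy(),uv[:,1:].T.copy(),cv2.INTER_LINEAR)[0];q.append(xs[v.argmax()])
    print("y",y,"rims",q,"mid",np.mean(q))
st();cv2.imwrite(sys.argv[2],cv2.resize(c['frame'][120:290,105:420,::-1],None,fx=2.5,fy=2.5,interpolation=cv2.INTER_CUBIC))
E
python3 rim.py 66 pics/t4.png
```

```text
y -50 rims [np.float64(-28.0), np.float64(159.0)] mid 65.5
y 50 rims [np.float64(-26.5), np.float64(159.5)] mid 66.5
t 8.0 deck mm [172.5  -0.5  28.3] F deck [ 0.3 -0.4  2.4] open -0.01 q [-0.31  0.37  0.67  1.71 -0.33  1.19  0.53]
rotvec to goal (tool) [ 0.0001 -0.0011  0.0004]
```

```bash
for i in 1 2 3 4; do python3 -m creep '[[[0,0,0,0,0,0,0],[0,0,0,0,0,0,0],[0,0,0,0,0,0,0],[0,0,0,0,0,0,0],[0,0,0,0,0,0,0]]]' >/dev/null; done; python3 rim.py 66 pics/t5.png
```

```text
y -50 rims [np.float64(-28.0), np.float64(159.0)] mid 65.5
y 50 rims [np.float64(-26.5), np.float64(159.5)] mid 66.5
t 10.55 deck mm [172.7  -0.5  28.2] F deck [1.1 1.9 2.2] open -0.0 q [-0.31  0.37  0.67  1.71 -0.33  1.19  0.53]
rotvec to goal (tool) [ 0.0001 -0.001   0.0003]
```

View pics/t5.png

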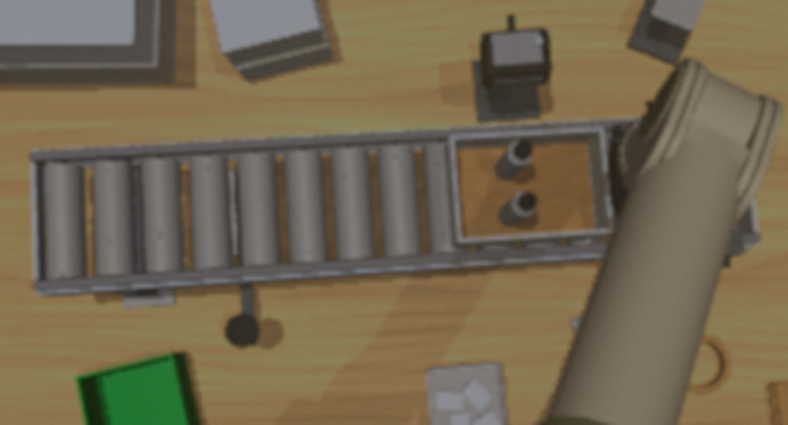

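The picture shows the carton level with the scanner: the lane's cross-line through its middle meets the scanner at column 517, against 516 measured. Both bottles are upright. It was held 2.5 s, so I'll lower it now.

```bash
python3 -m creep '[[[0,0,0,-0.3,0,0,0],[0,0,0,-0.5,0,0,0],[0,0,0,-0.7,0,0,0],[0,0,0,-0.9,0,0,0],[0,0,0,-0.9,0,0,0]]]' >/dev/null
python3 -m creep '[[[0,0,0,-0.9,0,0,0],[0,0,0,-0.9,0,0,0],[0,0,0,-0.9,0,0,0],[0,0,0,-0.9,0,0,0],[0,0,0,-0.9,0,0,0]]]' >/dev/null
python3 -m creep '[[[0,0,0,-0.9,0,0,0],[0,0,0,-0.9,0,0,0],[0,0,0,-0.9,0,0,0],[0,0,0,-0.8,0,0,0],[0,0,0,-0.7,0,0,0]]]' >/dev/null
python3 -m creep '[[[0,0,0,-0.6,0,0,0],[0,0,0,-0.4,0,0,0],[0,0,0,-0.3,0,0,0],[0,0,0,-0.1,0,0,0],[0,0,0,0,0,0,0]]]' 
python3 rim.py 200 pics/t6.png
```

```text
time_s: 13.05
tcp_pos: [0.5674, -0.2831, 0.127]
orientation: [3.141, -0.086, 1.64]
force: [-1.6, -1.4, 3.2]
opening: 0.0
finger_force: 0.0
y -50 rims [np.float64(106.5), np.float64(291.0)] mid 198.75
y 50 rims [np.float64(106.5), np.float64(292.5)] mid 199.5
t 13.1 deck mm [306.6  -0.5  28.1] F deck [ 1.2 -1.   4.4] open 0.0 q [-0.06  0.53  0.68  1.55 -0.42  1.25  0.77]
rotvec to goal (tool) [ 0.0001 -0.001   0.0004]
```

```bash
python3 -m creep '[[[0,0,0,-0.2,0,0,0],[0,0,0,-0.3,0,0,0],[0,0,0,-0.3,0,0,0],[0,0,0,-0.3,0,0,0],[0,0,0,-0.3,0,0,0]]]' >/dev/null
python3 -m creep '[[[0,0,0,-0.3,0,0,0],[0,0,0,-0.3,0,0,0],[0,0,0,-0.3,0,0,0],[0,0,0,-0.3,0,0,0],[0,0,0,-0.3,0,0,0]]]' >/dev/null
python3 -m creep '[[[0,0,0,-0.3,0,0,0],[0,0,0,-0.3,0,0,0],[0,0,0,-0.3,0,0,0]]]'
python3 rim.py 222 pics/t7.png
```

```text
time_s: 14.72
tcp_pos: [0.57, -0.3211, 0.1237]
orientation: [3.141, -0.086, 1.64]
force: [0.2, -0.2, 0.4]
opening: -0.0002
finger_force: 0.0
y -50 rims [np.float64(128.0), np.float64(313.0)] mid 220.5
y 50 rims [np.float64(128.0), np.float64(312.0)] mid 220.0
t 14.78 deck mm [345.3  -0.6  28.1] F deck [-0.2 -0.5  0.6] open -0.0 q [ 0.01  0.58  0.67  1.49 -0.44  1.27  0.83]
rotvec to goal (tool) [ 0.0001 -0.0007 -0.0002]
```

```bash
python3 -m creep '[[[0,0,0,-1.5,0,-0.5,0],[0,0,0,-1,0,-3,0],[0,0,0,0,0,-4,0],[0,0,0,0,0,-5,0],[0,0,0,0,0,-4,0]]]'
python3 -m creep '[[[0,0,0,0,0,-2,0],[0,0,0,0,0,0,0],[0,0,0,0,0,0,0]]]'
python3 rim.py 220 pics/t8.png; python3 - <<'E'
from workcell import cams
import cv2
cv2.imwrite("pics/s8.png",cams.camera("side")["frame"][:,:,::-1])
E
```

```text
time_s: 15.4
tcp_pos: [0.5725, -0.3613, 0.2885]
orientation: [3.14, -0.085, 1.639]
force: [0.3, 0.4, 0.3]
opening: 0.0
finger_force: 0.0
time_s: 15.78
tcp_pos: [0.5725, -0.3618, 0.3047]
orientation: [-3.141, -0.087, 1.64]
force: [0.4, 0.4, -1.0]
opening: 0.0001
finger_force: 0.0
y -50 rims [np.float64(128.0), np.float64(313.0)] mid 220.5
y 50 rims [np.float64(128.0), np.float64(314.5)] mid 221.25
t 15.82 deck mm [369.9  -0.8 211.6] F deck [ 0.  -0.4 -0.3] open 0.02 q [ 0.09  0.54  0.72  1.15 -0.41  1.63  0.81]
rotvec to goal (tool) [-0.0014 -0.0021 -0.    ]
```

View pics/s8.png

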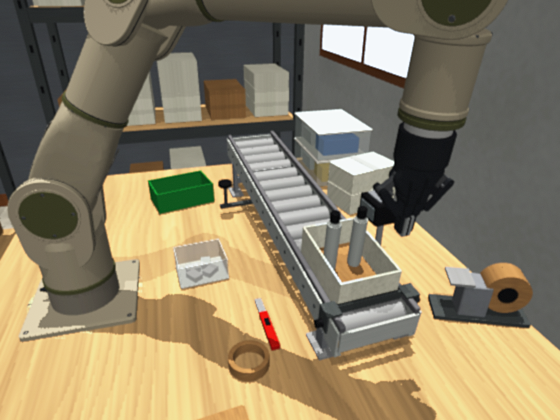

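The picture shows the carton against the end stop (about (365,300)) with both bottles standing and the hand clear above. The tape roll (248,358) and cutter (267,325) haven't moved.

```bash
python3 -c "
from workcell import env
print(env.finish_job())"
```

```text
the job is handed in; nothing more can be done
None
```

The job is done and handed in at about 16 s: the gate is fully down, and the carton was caught and held in line with the scanner for about 2.5 s. It now rests against the end stop with the hand clear, both bottles upright and the tape roll and cutter unmoved.

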